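Clamp set-up for drilling a casting

ROBOT

A 6-joint arm with a two-finger parallel gripper is mounted at the origin on the work surface. World frame = base frame: x ahead of the robot, y to its left, z up, the work surface at z = 0. Lengths are in m, angles in rad, forces in N, time in s.
With the tool pointing down it reaches from about 0.325 to 0.875 m from the base axis. Payload 4.4 kg.
Tool frame: the origin (TCP) lies on the centre line of the jaws, within the pads' length; the fingertips stand 25 mm ahead of it and the grasp point (between the pads) lies 6 mm ahead of it; z points along the fingers, x is the direction in which the jaws open and shut, and the axes are right-handed (so a half turn about z gives the same grasp; the last joint's range is limited). The gripper opens to 85 mm and grips with 20 to 120 N. Pads are 22 mm wide; open, the fingers measure 114 mm over their backs; the gripper's body (76 mm by 85 mm) begins 54 mm behind the grasp point. The pads swing forward as they close: fully open they stand 13 mm farther back than shut.
Start: joints at [-1.476, 0.207, 1.542, -0, 1.393, -0.15], TCP at [0.139, -0.558, 0.256] pointing down, gripper open.
Joint ranges: [-2.73, 2.73], [-0.86, 2.22], [0.23, 2.46], [-1.11, 4.25], [0.08, 2.63], [-2.82, 2.82]. Speed limits (rad/s): [2.79, 2.79, 3.14, 3.14, 3.14, 3.14].

INTERFACE

Orientations are given as a unit quaternion [x, y, z, w].
In Python, from station import * gives the robot as it stands.
- The arm moves only by the tool servo_tool, never from a script. Its argument "deltas" is one flat list of numbers, 5 for each row, row after row: the shift along the world's x, y, z in mm, then the turn about the world's z in rad, then the gripper's target within -1 to 1 (fully open at 1, half-way at 0, shut at -1). A call has 1 to 12 rows; each row is the pose to reach, as a shift and turn from the pose commanded when the call began; what a row does not reach only later rows make up. A row lasts 1/10 s, in which the tool goes at most 50 mm and 8.59 degrees, less where a joint would pass 70% of its speed; a pose out of reach is approached as far as the arm can. A call with a gripper value outside its range is refused whole. The fingers move at their own pace and stop on an object; "newtons" is the grip in N (left out, the last holds). Time passes only in rows, so rows that repeat a pose let the fingers close. It gives the time, the measured TCP pose, the force and the opening at its end, in the units of the state.
- read_state(): the state, without advancing time (a new reading comes with each control period).
- read_camera(name): name is "scene" or "top" or "wrist"; returns a dict with "pixels" (400x640x3 uint8, red, green, blue), "depth" (400x640 float32, m along the optical axis (not along the pixel's ray), 0 where there is no reading), "fx", "fy", "cx", "cy" (pixels), "pose" (4x4, takes a point from camera to world coordinates); the wrist camera has in their place "tool_from_camera" (4x4, takes a point from camera to tool coordinates, whose origin is the TCP and whose axes are the tool frame's). Camera axes: x right, y up, looking along -z (the intrinsics and any distortion apply to the point x, -y, -z); pixel columns grow to the right and rows downward; lengths in m; the calibration is good to about 2 mm. The wrist camera is an equidistant fisheye: a pixel r from the principal point sees the ray r / f radians off the axis. A picture is of the moment at which its call begins: read the wrist's pose just before it.
- finish_job(): hands the job in, once; it reports no verdict.
Trained networks look in the newest picture that a camera, given by its name, has taken for a name from the list of things; names that differ only in an ending like _2 or _b are one class to them, and where a whole thing is asked for, a point or a joint stands for the part that bears it (a point fixed in the world has none). Each returns a list of dicts, best first, with "p" (0 to 1); they miss things now and then, are a little off and sometimes report something else, mostly with a low value. They report only what shows in the picture. A call takes as long as a camera call. They do not tell look-alikes from the thing itself.
- boxes_of(name, camera): "bbox" ([left, top, right, bottom] in pixels, round what is visible of it).
- spot_point(name, camera): "position" ([row, column] in pixels: a listed point, or the origin of a listed thing).
The state is a dict: "clock": time; "qpos": joint angles; "joint_vel": joint speeds; "tau": joint torques, N m; "eef_pos": TCP position; "eef_rot": TCP orientation; "wrist_force": force on the tool from outside, world axes, zero at the start; "moment": the same for the moment, N m; "width": finger opening in m.
Only numpy, scipy, OpenCV 4.12 (cv2) and the standard library are available. Lean on these libraries where they do the work, as an engineer would, in place of code of your own. Each camera call takes 0.05 s, during which the arm holds its last target. There are 200 camera calls.

TASK

Set the aluminium casting up for drilling on the fixture plate: lay the packing frame squarely on the larger rest pad, then lay the casting flat and square on top of it, with its round boss at the end away from the stud, and stand on the smaller rest pad the heel block that is as tall as packing frame and casting base together. Next put the strap clamp over the stud so that it lies level and in line with the plate, bridging from the heel block to the flat end of the casting, and last slip the thick washer over the stud down onto the strap, leaving it all released and ready for the nut.

Things in the scene. Friction and masses are not known exactly. Their poses are not given: they have to be found in the camera images.
- plate: Dark steel fixture plate, 250 x 120 x 16 mm, fixed to the bench at a place and yaw that vary. Origin on its underside, straight below the stud; z up; x along the plate's long centre line from the stud towards the larger rest pad (plate reaches from x = -103 to +147 mm). Two bright steel rest pads, 4 mm thick, are screwed onto it: their tops are 20 mm above the bench.
- stud (a point): Tip of the upright M10 clamping stud fixed in the plate between the two pads, 96 mm above the bench. The stud is 10 mm in diameter, its last 6 mm taper to 5 mm; an 18 mm wide jam nut sits at its foot, up to 24 mm above the bench. Axes as the plate's.
- work_pad (a point): Centre of the top face of the larger rest pad (84 x 54 mm, long along the plate's x), 20 mm above the bench, 63 mm from the stud in the plate's +x. Packing frame and casting are both centred here. Axes as the plate's.
- heel_pad (a point): Centre of the top face of the smaller rest pad (46 x 36 mm, long along the plate's x), 20 mm above the bench, 52 mm from the stud in the plate's -x. The heel block is centred here. Axes as the plate's.
- packer (a point): Packing frame: loose flat bright steel frame 80 (x) x 50 (y) x 12 (z) mm with a 50 x 24 mm window in the middle, so that the drill can run through; lying on the bench. Point at its centre, half-way up (6 mm); z up; 0.24 kg. Gripped over its 50 mm width.
- casting (a point): The workpiece: loose aluminium casting, base 90 (x) x 56 (y) x 24 (z) mm; a round boss, 38 mm in diameter, stands 14 mm above the base, centred 22 mm from the base's centre towards +x; the -x end is flat on top. Point at the base's centre, 12 mm above its underside; z up; 0.36 kg. Gripped over the base's 56 mm width. In place its +x end points away from the stud.
- tall_heel (a point): The right heel block: loose black steel block 40 (x) x 30 (y) x 36 mm tall, as tall as packing frame (12) and casting base (24) together. Point at its centre, half-way up (18 mm); z up; 0.34 kg. Gripped over its 30 mm width; it may stand either way round, long along the plate's x.
- short_heel (a point): The wrong heel block: of the same black steel and footprint, 40 (x) x 30 (y) mm, but only 20 mm tall. Point at its centre, half-way up (10 mm). It is not used.
- strap (a point): Strap clamp: loose black steel bar 116 (x) x 34 (y) x 14 (z) mm with a slot 15 x 64 mm through its middle, alike at both ends and faces. Point at its centre, 7 mm up; z up; 0.26 kg. Gripped over its 34 mm width. In place the stud passes through the slot, the strap's centre at the stud or a few mm towards the heel pad, one end on the heel block, the other on the casting short of the boss; underside at 56 mm.
- washer (a point): Thick steel washer: ring of 34 mm outer and 14 mm inner diameter, 10 mm high, lying flat. Point at its centre, 5 mm up; z along its axis; 0.05 kg. In place it lies on the strap (top face 70 mm above the bench) round the stud. A spanner, a nut and other small tools also lie about and are not used.
Things that resemble listed ones, but are neither listed nor needed, are in the scene too. What is shaped like the part that bears strap but purple is not meant.

How it is judged:
On the way, in this order (a step that is already met when the one before it is completed fails the run):
1. packing frame on the larger pad, casting on it with the boss away from the stud, tall heel block on the smaller pad (horizontal distance between each of packer, casting and work_pad below 0.01 m and angle between the x axis of each of packer, casting and the x axis of plate, either way round below 0.2 rad and z of packer in the frame of plate between 0.022 and 0.03 m and x of stud in the frame of casting below 0 m and angle between each of casting, tall_heel's own z axis and vertical below 0.06 rad and z of casting in the frame of plate between 0.04 and 0.048 m and horizontal distance between tall_heel and heel_pad below 0.01 m and z of tall_heel in the frame of plate between 0.034 and 0.042 m), for 0.2 s.
2. strap over the stud, lying level on heel block and casting (x of strap in the frame of plate between -0.018 and 0.01 m and y of strap in the frame of plate between -0.008 and 0.008 m and angle between the x axis of strap and the x axis of plate, either way round below 0.2 rad and angle between the z axis of strap and the z axis of plate, either way round below 0.05 rad and z of strap in the frame of plate between 0.059 and 0.067 m), for 0.2 s.
At the end, for the whole second after the job is handed in: Frame, casting (boss outboard) and tall heel within 10 mm of their pads' centres; frame, casting, strap in line to 0.2 rad; strap centre at most 18 mm heelwards, 10 mm workwards of the stud, level to 0.05 rad; washer within 5 mm of the stud; all flat on what is below (to 4 mm), released, at rest (all of step 1 and all of step 2 and horizontal distance between washer and stud below 0.005 m and angle between the z axis of washer and the z axis of plate, either way round below 0.1 rad and z of washer in the frame of plate between 0.071 and 0.079 m and linear speed of each of packer, casting, tall_heel, strap, washer below 0.01 m/s); the robot touches nothing.
It also fails if it takes over 115 s, if anything falls off the work surface, if the arm or the gripper's body presses on something with over 40 N, if the wrist force passes 120 N, or if a joint passes its speed limit or range.

## Working session

There is one attempt and no reset: what is moved stays moved. The work goes in short steps, Python scripts to look and compute and a tool call to move; the robot and the scene stay as the last step left them, time stands still between calls to the robot, and variables do not carry over. Pictures are saved under pics/ and viewed, about 12 in all and at most 16, crops included, and the job is handed in when it is done.

Besides the shell and the picture viewer there is one more tool, called after "Request:" as name(argument=value, ...), one argument or row to a line, values as JSON. servo_tool: Moves the arm, as the interface text tells. Its arguments: {"type":"object","properties":{"deltas":{"type":"array","items":{"type":"number"}},"newtons":{"type":"number"}},"required":["deltas"]}

```bash
ls; mkdir -p pics
cat > h.py <<'E'
from station import *
import numpy as np, cv2
def save(c,n): cv2.imwrite('pics/'+n,cv2.cvtColor(c['pixels'],cv2.COLOR_RGB2BGR))
def cloud(c):
    d=c['depth'];v,u=np.mgrid[:400,:640]
    p=np.stack([(u-c['cx'])/c['fx']*d,-(v-c['cy'])/c['fy']*d,-d],-1)
    w=p@c['pose'][:3,:3].T+c['pose'][:3,3]; w[d==0]=np.nan
    return w
E
python3 - <<'E'
from h import *
print(read_state())
for n in ['top','scene']:
    c=read_camera(n);save(c,n+'0.png');np.savez(n+'0.npz',**c)
    w=cloud(c);print(n,c['fx'],c['pose'].round(3).tolist())
    for t in ['plate','stud','work_pad','heel_pad','packer','casting','tall_heel','short_heel','strap','washer']:
        for r in spot_point(t,n)[:4]:
            i,j=np.round(r['position']).astype(int); print(t,round(r['p'],2),(i,j),w[np.clip(i,0,399),np.clip(j,0,639)].round(3))
E
```

```text
pics
{'clock': 0.0, 'qpos': array([-1.47649424e+00,  2.07469965e-01,  1.54297980e+00,  2.94062381e-05,
        1.39349316e+00, -1.50489033e-01]), 'joint_vel': array([-0.00047893,  0.0001062 , -0.00074826, -0.00081384,  0.00322846,
       -0.00116709]), 'tau': array([ 7.36707898e-04, -3.83038330e+01, -2.91594994e+01, -1.82447129e-04,
        1.05617681e-02,  6.63740295e-06]), 'eef_pos': array([ 0.13928926, -0.55714349,  0.25508507]), 'eef_rot': array([ 0.78814557, -0.61548775, -0.00079676, -0.0008639 ]), 'wrist_force': array([-0.94703397, -0.37362262, -0.04917546]), 'moment': array([0.03834404, 0.01506389, 0.04545315]), 'width': 0.08526376046644288}
top 491.6758136950748 [[0.018, 0.982, -0.186, 0.327], [-1.0, 0.02, 0.01, -0.12], [0.013, 0.186, 0.983, 1.292], [0.0, 0.0, 0.0, 1.0]]
plate 0.97 (np.int64(179), np.int64(248)) [0.595 0.055 0.017]
stud 0.88 (np.int64(168), np.int64(244)) [0.625 0.068 0.016]
work_pad 0.6 (np.int64(173), np.int64(228)) [0.609 0.108 0.022]
heel_pad 0.72 (np.int64(176), np.int64(270)) [ 0.603 -0.003  0.022]
packer 0.93 (np.int64(217), np.int64(373)) [ 0.502 -0.2
[... 1087 characters left out ...]
), np.int64(340)) [0.593 0.007 0.019]
heel_pad 0.58 (np.int64(312), np.int64(445)) [ 0.501  0.3   -0.   ]
packer 0.77 (np.int64(174), np.int64(304)) [ 0.486 -0.276 -0.003]
casting 0.59 (np.int64(252), np.int64(418)) [0.443 0.148 0.034]
tall_heel 0.76 (np.int64(216), np.int64(376)) [ 0.448 -0.005  0.036]
short_heel 0.51 (np.int64(184), np.int64(345)) [ 0.429 -0.152  0.021]
strap 0.82 (np.int64(159), np.int64(243)) [ 0.592 -0.449 -0.003]
strap 0.74 (np.int64(192), np.int64(268)) [ 0.617 -0.283  0.014]
strap 0.65 (np.int64(116), np.int64(264)) [ 0.429 -0.557 -0.002]
strap 0.59 (np.int64(209), np.int64(316)) [ 0.543 -0.152 -0.001]
washer 0.62 (np.int64(312), np.int64(445)) [ 0.501  0.3   -0.   ]
```

Run:
```python
import cv2
a=cv2.imread('pics/top0.png')[120:300,110:510]
cv2.imwrite('pics/top0c.png',cv2.resize(a,None,fx=2,fy=2,interpolation=cv2.INTER_CUBIC))
```

```text
(no output)
```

View pics/top0c.png

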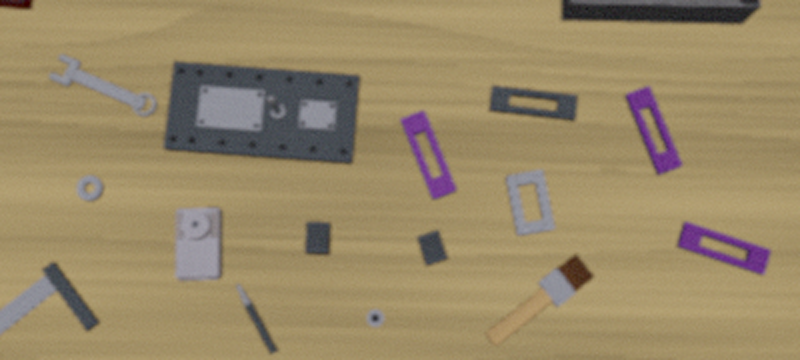

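View pics/scene0.png

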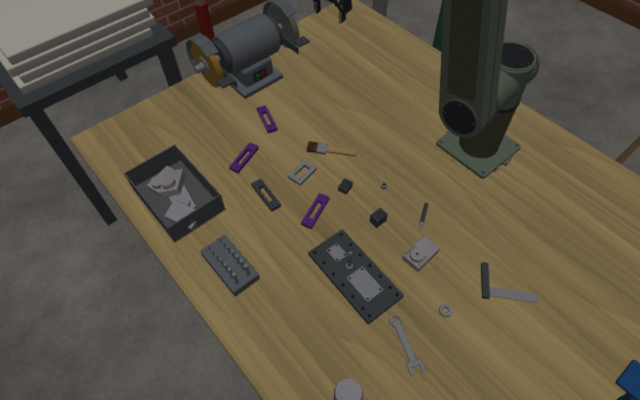

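The top view shows the following, in full-image pixels (col, row):
- **Strap:** the black slotted bar at (376,171) is the strap. The purple bars at (324,197), (436,185) and (472,244) are decoys.
- **Heel blocks:** the tall heel is at (269,239), where depth reads about 36–42 mm. The short one is at (326,244).
- **Washer:** the ring at (155,214) is the washer. The small nut is at (297,279), and there is a spanner ring eye at (182,172).
- **Casting:** at (209,241), with its boss towards +x.
- **Packer:** at (375,221).
- **Plate:** at (241,176), with the larger pad towards +y.

Next I'll get rough poses by rectifying onto each top-face plane.

```bash
cat >> h.py <<'E'
from scipy.spatial.transform import Rotation as R
def rect(c,x0,y0,half,z,res=0.5e-3,T=None):
    """bird's-eye map of plane z: row grows with -x, col grows with -y"""
    n=int(2*half/res); i,j=np.mgrid[:n,:n]
    X=x0+half-(i+.5)*res; Y=y0+half-(j+.5)*res
    P=np.stack([X,Y,np.full(X.shape,z)],-1)
    if T is None: T=c['pose']
    q=(P-T[:3,3])@T[:3,:3]; x,y,zz=q[...,0],-q[...,1],-q[...,2]
    if 'tool_from_camera' in c:
        r=np.hypot(x,y); th=np.arctan2(r,zz); s=th/np.maximum(r,1e-9)
        u=c['fx']*x*s+c['cx']; v=c['fy']*y*s+c['cy']
    else: u=c['fx']*x/zz+c['cx']; v=c['fy']*y/zz+c['cy']
    return cv2.remap(c['pixels'],u.astype(np.float32),v.astype(np.float32),cv2.INTER_LINEAR)
def wristT(c,s):
    T=np.eye(4);T[:3,:3]=R.from_quat(s['eef_rot']).as_matrix();T[:3,3]=s['eef_pos'];return T@c['tool_from_camera']
def nonwood(im): # wood: red well above blue
    a=cv2.GaussianBlur(im,(0,0),1.5).astype(int)
    return ((a[...,0]-a[...,2])<0.22*a[...,0]).astype(np.uint8)
def fit(m,x0,y0,half,res=0.5e-3):
    n,l,st,ce=cv2.connectedComponentsWithStats(m)
    h=m.shape[0]/2; best=None
    for k in range(1,n):
        if st[k,4]<300*(0.5e-3/res)**2*0.3: continue
        d=np.hypot(ce[k][0]-h,ce[k][1]-h)-0.05*np.sqrt(st[k,4])
        if best is None or d<best[0]: best=(d,k)
    k=best[1]; pts=np.argwhere(l==k)
    X=x0+half-(pts[:,0]+.5)*res; Y=y0+half-(pts[:,1]+.5)*res
    (cx,cy),(w,hh),a=cv2.minAreaRect((np.stack([X,Y],1)*1e4).astype(np.float32))
    if w<hh: w,hh,a=hh,w,a+90
    return np.array([cx/1e4,cy/1e4]),w/1e4,hh/1e4,np.deg2rad((a+90)%180-90)
E
python3 - <<'E'
from h import *
c=dict(np.load('top0.npz'))
for n,x,y,z,h in [('packer',.502,-.278,.012,.09),('casting',.44,.148,.024,.09),('tall',.44,-.01,.036,.06),('short',.425,-.15,.02,.06),('strap',.63,-.286,.014,.09),('washer',.497,.298,.01,.05),('plate',.6,.06,.016,.2)]:
    im=rect(c,x,y,h,z);p,w,hh,a=fit(nonwood(im),x,y,h);print(n,p.round(4),round(w,4),round(hh,4),round(a,3))
E
```

```text
packer [ 0.4909 -0.2802] 0.083 0.0534 0.194
casting [0.4276 0.1482] 0.0946 0.0597 0.053
tall [ 0.4372 -0.0058] 0.04 0.029 0.0
short [ 0.4284 -0.1523] 0.0385 0.028 0.337
strap [ 0.6245 -0.2849] 0.1143 0.0343 1.479
washer [0.499  0.2972] 0.035 0.0345 -1.571
plate [0.604  0.0754] 0.249 0.1195 1.516
```

Request:
servo_tool(
  deltas=[50,40,0,0,1,100,80,0,0,1,145,115,0,0,1,185,150,0,0,1,220,175,0,0,1,260,200,0,0,1,290,230,0,0,1,320,250,0,0,1,350,265,0,0,1,361,275,0,0,1,361,275,0,0,1],
)

```text
clock: 2.2
eef_pos: [0.5014, -0.2815, 0.2561]
eef_rot: [0.789, -0.614, -0.0, 0.0]
wrist_force: [-0.6, -0.1, 0.2]
width: 0.0855
```

```bash
cat > w.py <<'E'
from h import *
import sys
def look(items,name=None,view=None):
    s=read_state();c=read_camera('wrist');T=wristT(c,s)
    if name: save(c,name); np.savez(name[:-4]+'.npz',T=T,**c)
    for n,x,y,z,h in items:
        im=rect(c,x,y,h,z,T=T)
        try:
            p,w,hh,a=fit(nonwood(im),x,y,h);print(n,p.round(4),round(w,4),round(hh,4),round(a,3))
        except Exception as e: print(n,e)
        if view==n: cv2.imwrite('pics/'+name[:-4]+'_'+n+'.png',im[...,::-1])
    print('tcp',s['eef_pos'].round(4),'yaw',round(2*np.arctan2(s['eef_rot'][1],s['eef_rot'][0]),4))
E
python3 - <<'E'
from w import *
look([('packer',.491,-.28,.012,.08),('strap',.6245,-.285,.014,.09),('short',.428,-.152,.02,.06)],'w1.png','packer')
E
```

```text
packer [ 0.4939 -0.2814] 0.0802 0.0495 0.196
strap [ 0.6268 -0.2864] 0.1143 0.0332 1.474
short [ 0.4332 -0.1548] 0.0403 0.0291 0.327
tcp [ 0.5014 -0.2815  0.2561] yaw -1.3225
```

```bash
python3 -c "
import cv2,numpy as np
a=cv2.imread('pics/w1.png');b=cv2.imread('pics/w1_packer.png');b=cv2.copyMakeBorder(b,0,400-b.shape[0],0,0,0) if b.shape[0]<400 else b
a=cv2.resize(a,(480,300));a=cv2.copyMakeBorder(a,0,100,0,0,0);cv2.imwrite('pics/w1v.png',np.hstack([a,b]))"
```

```text
(no output)
```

View pics/w1v.png

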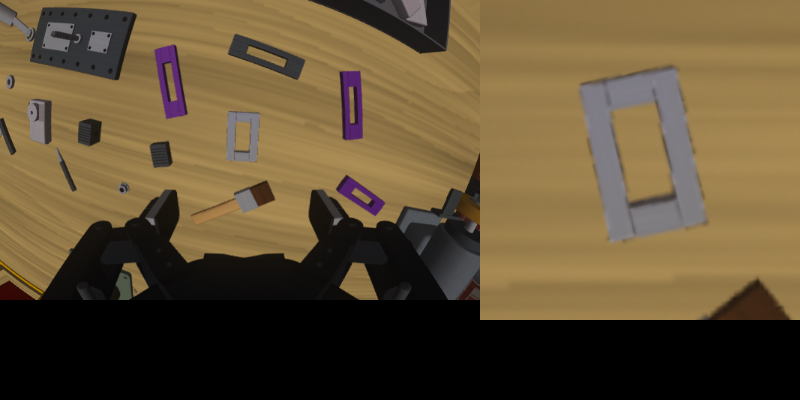

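The packer is clear in the crop, centred with its long axis near world x. Before descending I'll measure how far the fingertips reach, using the wrist depth.

Run:
```python
from h import *
c=dict(np.load('w1.npz'));d=c['depth'];v,u=np.mgrid[:400,:640]
x=(u-c['cx'])/c['fx'];y=(v-c['cy'])/c['fy'];th=np.hypot(x,y);s=np.tan(th)/np.maximum(th,1e-9)
P=np.stack([x*s*d,-y*s*d,-d],-1)@c['tool_from_camera'][:3,:3].T+c['tool_from_camera'][:3,3]
m=(d>0)&(th<1.5)&(abs(P[...,0])<.09)&(abs(P[...,1])<.03)&(P[...,2]>-.05)&(P[...,2]<.1)
q=P[m]
for sg in (-1,1):
    k=q[q[:,0]*sg>0.02];print(sg,len(k),np.percentile(k[:,2],[50,95,99,100]).round(4),np.percentile(k[:,0],[1,50,99]).round(4), k[:,1].min(),k[:,1].max())
```

```text
-1 6551 [-0.0385  0.0033  0.0094  0.0132] [-0.0719 -0.0515 -0.0305] -0.018454849420110803 0.012615959452790218
1 6544 [-0.0384  0.0035  0.0099  0.0133] [0.032  0.0532 0.0733] -0.018840301334331754 0.01262962193683713
```

Request:
servo_tool(
  deltas=[-7,0,-40,-0.05,1,-7,0,-80,-0.05,1,-7,0,-120,-0.05,1,-7,0,-150,-0.05,1,-7,0,-165,-0.05,1,-7,0,-165,-0.05,1],
)

```text
clock: 2.85
eef_pos: [0.4907, -0.2828, 0.089]
eef_rot: [0.772, -0.636, -0.003, 0.0]
wrist_force: [-0.0, 0.2, 0.3]
width: 0.0854
```

Run:
```python
from w import *
look([('packer',.494,-.281,.012,.08)])
```

```text
packer [ 0.4942 -0.2815] 0.0802 0.0489 0.197
tcp [ 0.4907 -0.2828  0.089 ] yaw -1.378
```

Request:
servo_tool(
  deltas=[0,0,0,0,1],
)

```text
clock: 3.0
eef_pos: [0.4943, -0.2845, 0.0934]
eef_rot: [0.772, -0.635, 0.002, 0.0]
wrist_force: [0.3, -1.1, 0.5]
width: 0.0854
```

Request:
servo_tool(
  deltas=[0,1,-25,0,1,0,1,-45,0,1,0,1,-60,0,1,0,1,-66,0,1,0,1,-66,0,1,0,1,-66,0,1,0,1,-66,0,-0.3,0,1,-66,0,-0.3,0,1,-66,0,-0.3,0,1,-66,0,-0.3,0,1,-66,0,-0.3],
  newtons=50,
)

```text
clock: 4.1
eef_pos: [0.4941, -0.2824, 0.0264]
eef_rot: [0.773, -0.635, 0.001, -0.0]
wrist_force: [-1.5, 0.7, 5.9]
width: 0.0483
```

Request:
servo_tool(
  deltas=[0,0,40,0,-0.3,0,0,85,0,-0.3,10,40,130,0.15,-0.3,25,85,165,0.3,-0.3,40,130,190,0.44,-0.3,50,175,195,0.58,-0.3,65,220,195,0.73,-0.3,75,265,195,0.88,-0.3,90,310,195,1.02,-0.3,105,350,195,1.17,-0.3,112,385,195,1.32,-0.3,112,397,195,1.32,-0.3],
)

```text
clock: 5.3
eef_pos: [0.6049, 0.1191, 0.2188]
eef_rot: [1.0, -0.025, -0.001, -0.001]
wrist_force: [0.2, -0.0, -1.5]
width: 0.0483
```

Request:
servo_tool(
  deltas=[0,0,0,0,-0.3,0,0,0,0,-0.3,0,0,0,0,-0.3],
)

```text
clock: 5.6
eef_pos: [0.605, 0.1134, 0.2199]
eef_rot: [1.0, -0.029, -0.0, 0.0]
wrist_force: [-0.1, 0.6, -2.3]
width: 0.0484
```

```bash
python3 - <<'E'
from w import *
look([('plate',.604,.075,.016,.15),('casting',.43,.148,.024,.08),('tall',.4372,-.0058,.036,.05),('washer',.499,.297,.01,.05)],'w2.png','plate')
for t in ['stud','work_pad','heel_pad']: print(t,spot_point(t,'wrist')[:2])
E
python3 -c "
import cv2,numpy as np
a=cv2.imread('pics/w2.png');b=cv2.imread('pics/w2_plate.png')
a=cv2.resize(a,(320,200));a=cv2.copyMakeBorder(a,0,280,0,0,0);cv2.imwrite('pics/w2v.png',np.hstack([a,cv2.resize(b,(480,480))]))"
```

```text
plate [0.604  0.0632] 0.2995 0.276 0.0
casting [0.4363 0.1486] 0.0949 0.0546 0.05
tall [ 0.4272 -0.0092] 0.0143 0.0065 0.165
washer [0.5025 0.2952] 0.033 0.0325 -1.571
tcp [0.605  0.1134 0.2199] yaw -0.0586
stud [{'position': [268.7, 329.4], 'p': 0.86}]
work_pad [{'position': [182.2, 325.6], 'p': 0.84}]
heel_pad [{'position': [278.8, 329.7], 'p': 0.61}]
```

View pics/w2v.png

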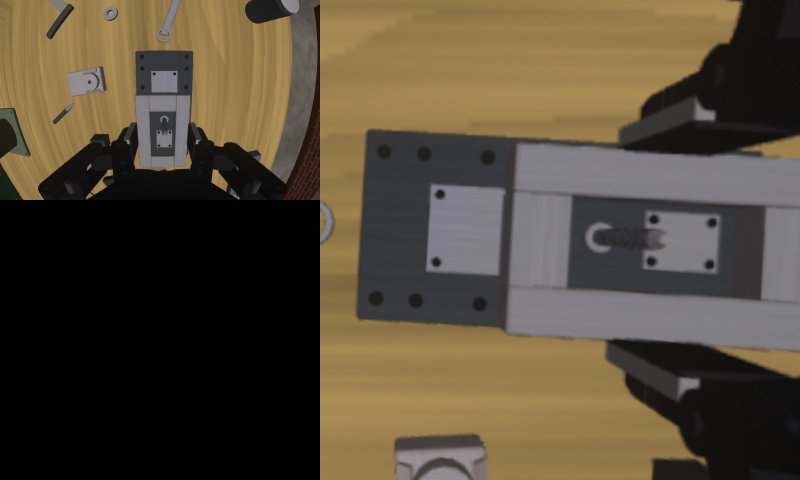

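```bash
cat >> h.py <<'E'
def ray(c,T,px,z):
    row,col=px;x=(col-c['cx'])/c['fx'];y=(row-c['cy'])/c['fy']
    if 'tool_from_camera' in c:
        th=np.hypot(x,y);s=np.tan(th)/th;x*=s;y*=s
    d=T[:3,:3]@np.array([x,-y,-1]);o=T[:3,3];return (o+d*(z-o[2])/d[2])[:2]
E
python3 - <<'E'
from h import *
c=dict(np.load('w2.npz'));T=c['T'];print('cam',T[:3,3].round(3))
print('tip',ray(c,T,(268.7,329.4),.096))
# plate edges & pad in rectified images
im=rect(c,.604,.075,.15,.016,T=T);m=nonwood(im)
print('plate -y.. rows per col');
E=[]
for col in range(70,230,20):
    r=np.where(m[100:480,col])[0]+100; X=.604+.15-np.array([r.min(),r.max()+1])*.0005;E.append((.225-(col+.5)*.0005,X[0],X[1]))
E=np.array(E);print(E.round(4));mid=np.polyfit(E[:,0],(E[:,1]+E[:,2])/2,1);print('axis slope dx/dy',mid, 'end col',[ .225-np.where(m[r])[0].min()*.0005 for r in range(180,390,40)])
im=rect(c,.61,.115,.06,.020,T=T);g=cv2.cvtColor(im,cv2.COLOR_RGB2GRAY)
cv2.imwrite('pics/pad.png',im[...,::-1]);print([ (r,int(np.argmax(np.diff(cv2.GaussianBlur(g,(0,0),1.5)[r,:].astype(int)[:90])))) for r in range(60,200,20)])
print([ (cc,int(np.argmax(np.diff(cv2.GaussianBlur(g,(0,0),1.5)[:120,cc].astype(int)))),int(np.argmin(np.diff(cv2.GaussianBlur(g,(0,0),1.5)[120:,cc].astype(int)))+120)) for cc in range(40,80,8)])
E
```

```text
cam [0.61  0.184 0.336]
tip [0.60600686 0.05441385]
plate -y.. rows per col
[[0.1898 0.672  0.5545]
 [0.1798 0.6715 0.554 ]
 [0.1698 0.671  0.5535]
 [0.1598 0.6705 0.553 ]
 [0.1498 0.67   0.5525]
 [0.1397 0.669  0.5515]
 [0.1298 0.669  0.551 ]
 [0.1198 0.668  0.5505]]
axis slope dx/dy [0.05744048 0.60245484] end col [np.float64(0.1955), np.float64(0.1965), np.float64(0.225), np.float64(0.225), np.float64(0.2005), np.float64(0.201)]
[(60, 36), (80, 36), (100, 35), (120, 34), (140, 33), (160, 49), (180, 26)]
[(40, 62, 154), (48, 80, 154), (56, 63, 171), (64, 63, 171), (72, 64, 172)]
```

Request:
servo_tool(
  deltas=[4,2,-45,0,-0.3,4,2,-90,0,-0.3,4,2,-130,0,-0.3,4,2,-155,0,-0.3,4,2,-168,0,-0.3,4,2,-172,0,-0.3,4,2,-172,0,-0.3,4,2,-172,0,-0.3,4,2,-174,0,-0.3,4,2,-174,0,-0.3,4,2,-174,0,-0.3],
)

```text
clock: 6.9
eef_pos: [0.6097, 0.1172, 0.047]
eef_rot: [1.0, -0.028, 0.001, -0.0]
wrist_force: [-0.2, -0.5, -2.2]
width: 0.048
```

Request:
servo_tool(
  deltas=[0,-1.5,0,0,-0.3,0,-1.5,-2,0,-0.3,0,-1.5,-2,0,-0.3,0,-1.5,-2,0,0.6,0,-1.5,-2,0,1,0,-1.5,-2,0,1,0,-1.5,30,0,1,0,-1.5,75,0,1,0,-1.5,120,0,1,0,-1.5,160,0,1,0,-1.5,175,0,1,0,-1.5,175,0,1],
)

```text
clock: 8.1
eef_pos: [0.6113, 0.1157, 0.2246]
eef_rot: [1.0, -0.028, 0.003, -0.0]
wrist_force: [0.4, 0.2, -0.2]
width: 0.0855
```

```bash
python3 - <<'E'
from w import *
look([('casting',.43,.148,.024,.08)],'w3.png')
c=dict(np.load('w3.npz'));im=rect(c,.609,.1155,.06,.032,T=c['T']);cv2.imwrite('pics/w3p.png',im[...,::-1])
im=rect(c,.43,.148,.08,.024,T=c['T']);cv2.imwrite('pics/w3c.png',im[...,::-1])
print(read_state()['wrist_force'],spot_point('casting','wrist')[:2])
E
python3 -c "
import cv2,numpy as np
f=lambda n:cv2.resize(cv2.imread(n),(400,400))
cv2.imwrite('pics/w3v.png',np.hstack([f('pics/w3p.png'),f('pics/w3c.png')]))"
```

```text
casting [0.4364 0.1486] 0.0952 0.0546 0.049
tcp [0.6113 0.1157 0.2246] yaw -0.056
[-0.62509853 -0.22775945 -1.42634928] [{'position': [164.3, 168.0], 'p': 0.68}]
```

View pics/w3v.png

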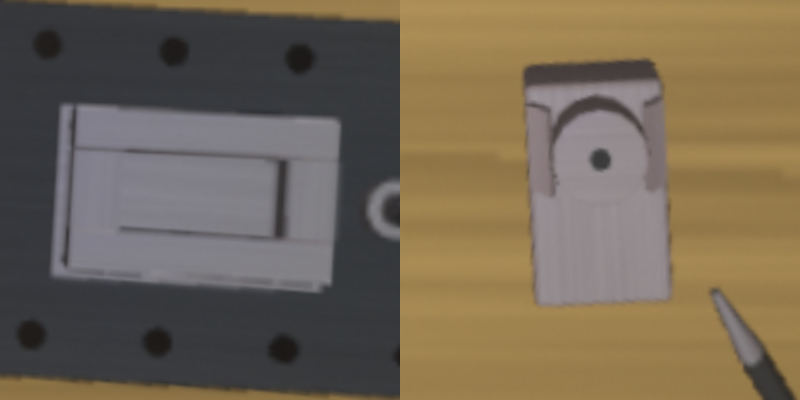

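Request:
servo_tool(
  deltas=[-15,3,0,-0.147,1,-35,6,0,-0.294,1,-55,10,0,-0.44,1,-75,14,0,-0.587,1,-95,18,-20,-0.734,1,-115,22,-50,-0.88,1,-135,26,-75,-1.027,1,-155,29,-95,-1.174,1,-170,32,-110,-1.32,1,-176,32,-120,-1.468,1,-176,32,-120,-1.468,1,-176,32,-120,-1.468,1],
)

```text
clock: 9.4
eef_pos: [0.432, 0.1474, 0.0996]
eef_rot: [0.725, -0.689, -0.001, 0.001]
wrist_force: [0.3, -0.5, 0.6]
width: 0.0852
```

Run:
```python
from w import *
look([('casting',.43,.148,.024,.08)],'w4.png','casting')
```

```text
casting [0.4333 0.1481] 0.0895 0.0543 0.049
tcp [0.432  0.1474 0.0996] yaw -1.5209
```

View pics/w4_casting.png

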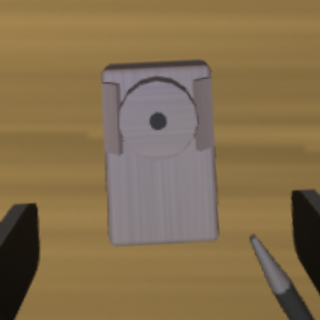

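The casting is centred at crop (161,153), with its boss up (+x) at (157,120). The scriber tip at (252,236) is clear of the fingers.

Request:
servo_tool(
  deltas=[1,0.5,-30,0,1,1,0.5,-55,0,1,1,0.5,-70,0,1,1,0.5,-74,0,1,1,0.5,-74,0,1,1,0.5,-74,0,-0.3,1,0.5,-74,0,-0.3,1,0.5,-74,0,-0.3,1,0.5,-74,0,-0.3],
  newtons=60,
)

```text
clock: 10.35
eef_pos: [0.4358, 0.1485, 0.0288]
eef_rot: [0.724, -0.69, 0.001, -0.001]
wrist_force: [-0.5, 0.6, 6.2]
width: 0.0547
```

Request:
servo_tool(
  deltas=[0,0,0,0,-0.3,0,0,40,0,-0.3,0,0,80,0,-0.3,15,-3,115,0.146,-0.3,30,-6,120,0.292,-0.3,50,-10,120,0.44,-0.3,70,-14,120,0.585,-0.3,90,-18,120,0.73,-0.3,110,-21,120,0.88,-0.3,130,-24,120,1.025,-0.3,150,-28,120,1.17,-0.3,165,-30,120,1.32,-0.3],
)

```text
clock: 11.55
eef_pos: [0.5996, 0.1177, 0.1463]
eef_rot: [0.995, -0.099, -0.001, 0.0]
wrist_force: [-0.3, -0.2, -4.1]
width: 0.0543
```

Request:
servo_tool(
  deltas=[8,-1,0,0.143,-0.3,8,-1,0,0.143,-0.3,8,-1,0,0.143,-0.3,8,-1,0,0.143,-0.3],
)

```text
clock: 11.95
eef_pos: [0.6062, 0.1173, 0.1466]
eef_rot: [1.0, -0.031, -0.001, 0.0]
wrist_force: [-0.2, 0.9, -3.3]
width: 0.0547
```

Run:
```python
from w import *
look([],'w5.png')
c=dict(np.load('w5.npz'));im=rect(c,.609,.1155,.08,.137+.012-.0,T=c['T']);cv2.imwrite('pics/w5p.png',im[...,::-1])
```

```text
tcp [0.6062 0.1173 0.1466] yaw -0.0627
```

View pics/w5p.png

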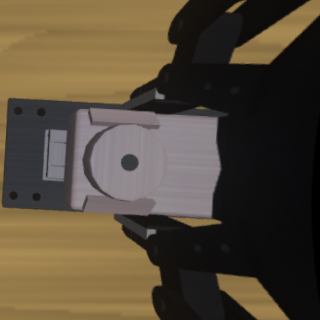

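Request:
servo_tool(
  deltas=[3.5,1.5,-35,0.004,-0.3,3.5,1.5,-65,0.004,-0.3,3.5,1.5,-80,0.004,-0.3,3.5,1.5,-84,0.004,-0.3,3.5,1.5,-84,0.004,-0.3,3.5,1.5,-84,0.004,-0.3,3.5,1.5,-84,0.004,-0.3],
)

```text
clock: 12.7
eef_pos: [0.6123, 0.1187, 0.0652]
eef_rot: [1.0, -0.029, 0.002, -0.0]
wrist_force: [0.2, 0.5, -3.7]
width: 0.0546
```

Request:
servo_tool(
  deltas=[-1.5,0,-2,0,-0.3,-1.5,0,-3,0,-0.3,-1.5,0,-4,0,-0.3,-1.5,0,-4,0,-0.3],
)

```text
clock: 13.1
eef_pos: [0.6096, 0.1187, 0.0609]
eef_rot: [1.0, -0.028, 0.0, 0.0]
wrist_force: [-2.5, -0.4, 4.4]
width: 0.0545
```

Request:
servo_tool(
  deltas=[0,0,0,0,0.5,0,0,0,0,1,0,0,0,0,1,0,0,0,0,1,0,0,35,0,1,0,0,80,0,1,0,0,125,0,1,0,0,155,0,1,0,0,160,0,1,0,0,160,0,1],
)

```text
clock: 14.1
eef_pos: [0.6101, 0.1187, 0.2207]
eef_rot: [1.0, -0.028, 0.002, -0.0]
wrist_force: [0.9, 0.1, -0.9]
width: 0.0854
```

Run:
```python
from w import *
look([],'w6.png')
c=dict(np.load('w6.npz'));im=rect(c,.609,.1155,.08,.056,T=c['T']);cv2.imwrite('pics/w6p.png',im[...,::-1])
```

```text
tcp [0.6101 0.1187 0.2207] yaw -0.057
```

View pics/w6p.png

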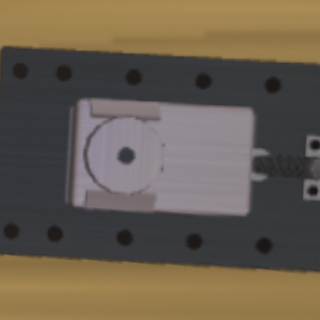

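Request:
servo_tool(
  deltas=[-20,-15,0,-0.148,1,-40,-30,0,-0.297,1,-60,-45,0,-0.446,1,-80,-60,0,-0.594,1,-100,-75,0,-0.743,1,-120,-90,-10,-0.89,1,-140,-105,-35,-1.04,1,-155,-115,-55,-1.19,1,-165,-122,-75,-1.337,1,-169,-124,-85,-1.485,1,-169,-124,-85,-1.513,1,-169,-124,-85,-1.513,1],
)

```text
clock: 15.35
eef_pos: [0.4393, -0.0051, 0.1329]
eef_rot: [0.708, -0.706, -0.001, 0.001]
wrist_force: [0.6, -0.1, 0.0]
width: 0.0853
```

Run:
```python
from w import *
look([('tall',.441,-.006,.036,.06)],'w7.png','tall')
```

```text
tall [ 0.4415 -0.0063] 0.0395 0.028 0.0
tcp [ 0.4393 -0.0051  0.1329] yaw -1.5681
```

View pics/w7_tall.png

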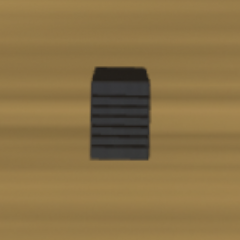

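Request:
servo_tool(
  deltas=[2,-1,-30,0,1,2,-1,-65,0,1,2,-1,-90,0,1,2,-1,-97,0,1,2,-1,-97,0,1,2,-1,-97,0,1,2,-1,-97,0,-0.6,2,-1,-97,0,-0.6,2,-1,-97,0,-0.6,2,-1,-97,0,-0.6,2,-1,-97,0,-0.6],
)

```text
clock: 16.5
eef_pos: [0.4431, -0.0065, 0.038]
eef_rot: [0.707, -0.707, 0.001, -0.0]
wrist_force: [-1.0, -0.0, 5.4]
width: 0.0289
```

Request:
servo_tool(
  deltas=[0,0,45,0,-0.6,0,0,90,0,-0.6,15,1,125,0.15,-0.6,30,2,132,0.3,-0.6,50,3,132,0.45,-0.6,70,4,132,0.6,-0.6,90,5,132,0.75,-0.6,110,6,132,0.9,-0.6,125,7,132,1.05,-0.6,140,8,132,1.2,-0.6,150,9,132,1.35,-0.6,160,9,132,1.5,-0.6],
)

```text
clock: 17.7
eef_pos: [0.6018, 0.0029, 0.1676]
eef_rot: [0.999, -0.032, -0.002, -0.0]
wrist_force: [0.5, -0.3, -3.0]
width: 0.0287
```

Request:
servo_tool(
  deltas=[0,0,0,0.013,-0.6,0,0,0,0.013,-0.6,0,0,0,0.013,-0.6],
)

```text
clock: 18.0
eef_pos: [0.6013, 0.0027, 0.1685]
eef_rot: [1.0, -0.03, -0.001, -0.0]
wrist_force: [-1.0, 0.6, -2.7]
width: 0.0288
```

```bash
python3 - <<'E'
from w import *
look([],'w8.png')
c=dict(np.load('w8.npz'));im=rect(c,.604,.02,.08,.168,T=c['T']);cv2.imwrite('pics/w8p.png',im[...,::-1])
for t in ['stud','casting','tall_heel']: print(t,spot_point(t,'wrist')[:2])
print([ray(c,c['T'],r['position'],.096) for r in spot_point('stud','wrist')[:1]])
E
python3 -c "
import cv2,numpy as np
a=cv2.imread('pics/w8.png');b=cv2.imread('pics/w8p.png')
a=cv2.resize(a,(480,300));a=cv2.copyMakeBorder(a,0,20,0,0,0);cv2.imwrite('pics/w8v.png',np.hstack([a,b]))"
```

```text
tcp [0.6013 0.0027 0.1685] yaw -0.059
stud [{'position': [149.3, 326.4], 'p': 0.97}]
casting []
tall_heel [{'position': [267.5, 325.3], 'p': 0.79}]
[array([0.60576421, 0.05274517])]
```

View pics/w8v.png

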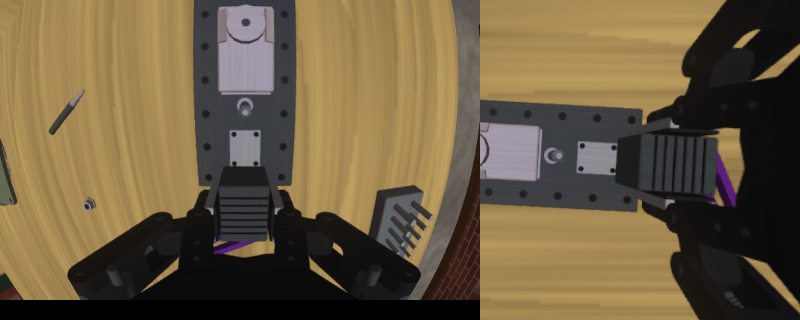

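Request:
servo_tool(
  deltas=[1.5,0,-40,0,-0.6,1.5,0,-75,0,-0.6,1.5,0,-98,0,-0.6,1.5,0,-107,0,-0.6,1.5,0,-107,0,-0.6,1.5,0,-107,0,-0.6,1.5,0,-109,0,-0.6,1.5,0,-109,0,-0.6],
)

```text
clock: 19.05
eef_pos: [0.605, 0.0025, 0.0618]
eef_rot: [1.0, -0.029, 0.001, 0.0]
wrist_force: [-0.1, 0.1, -3.7]
width: 0.0291
```

Request:
servo_tool(
  deltas=[-1,0,-2,0,-0.6,-1,0,-3,0,-0.6,-1,0,-4,0,-0.6,-1,0,-4,0,-0.6],
)

```text
clock: 19.45
eef_pos: [0.6032, 0.0026, 0.0581]
eef_rot: [1.0, -0.028, 0.0, 0.0]
wrist_force: [-4.1, -0.2, 8.1]
width: 0.0286
```

Request:
servo_tool(
  deltas=[0,0,0.5,0,0.2,0,0,0.5,0,1,0,0,0.5,0,1,0,0,0.5,0,1,0,0,35,0,1,0,0,80,0,1,0,0,125,0,1,0,0,155,0,1,0,0,160,0,1,0,0,160,0,1],
)

```text
clock: 20.45
eef_pos: [0.6036, 0.0026, 0.2176]
eef_rot: [1.0, -0.029, 0.001, 0.0]
wrist_force: [-0.8, -0.5, 0.1]
width: 0.0853
```

Run:
```python
from w import *
look([],'w9.png')
c=dict(np.load('w9.npz'));im=rect(c,.605,.05,.1,.056,T=c['T']);cv2.imwrite('pics/w9p.png',im[...,::-1])
print([ray(c,c['T'],r['position'],.096) for r in spot_point('stud','wrist')[:1]])
```

```text
tcp [0.6036 0.0026 0.2176] yaw -0.057
[array([0.60552444, 0.05350748])]
```

View pics/w9p.png

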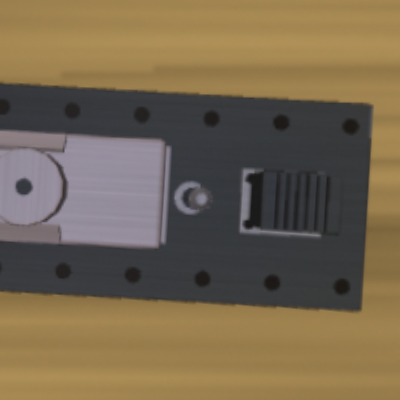

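Request:
servo_tool(
  deltas=[4,-45,0,-0.01,1,8,-95,0,-0.02,1,12,-140,0,-0.03,1,15,-185,-15,-0.04,1,19,-230,-40,-0.04,1,22,-270,-70,-0.04,1,23,-287,-90,-0.04,1,23,-289,-90,-0.04,1,23,-289,-90,-0.04,1,23,-289,-90,-0.04,1],
)

```text
clock: 21.55
eef_pos: [0.6262, -0.2852, 0.1265]
eef_rot: [0.999, -0.048, 0.0, -0.0]
wrist_force: [0.0, -0.9, 0.1]
width: 0.0856
```

Run:
```python
from w import *
look([('strap',.627,-.286,.014,.08)],'w10.png','strap')
```

```text
strap [ 0.6275 -0.2858] 0.1145 0.0323 1.475
tcp [ 0.6262 -0.2852  0.1265] yaw -0.096
```

View pics/w10_strap.png

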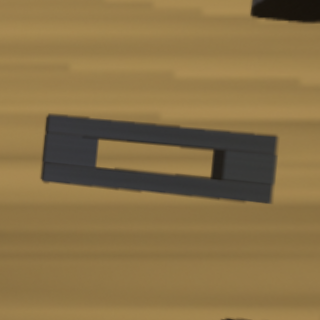

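Request:
servo_tool(
  deltas=[1,-0.5,-40,0,1,1,-0.5,-75,0,1,1,-0.5,-95,0,1,1,-0.5,-101,0,1,1,-0.5,-101,0,1,1,-0.5,-101,0,1,1,-0.5,-101,0,-0.6,1,-0.5,-101,0,-0.6,1,-0.5,-101,0,-0.6,1,-0.5,-101,0,-0.6],
)

```text
clock: 22.6
eef_pos: [0.6274, -0.2873, 0.0266]
eef_rot: [0.999, -0.048, 0.001, 0.0]
wrist_force: [0.8, -1.5, -1.7]
width: 0.0322
```

Request:
servo_tool(
  deltas=[0,0,0,0,-0.6],
)

```text
clock: 22.7
eef_pos: [0.6275, -0.2873, 0.0263]
eef_rot: [0.999, -0.049, 0.001, 0.0]
wrist_force: [0.5, -0.3, 3.9]
width: 0.032
```

Request:
servo_tool(
  deltas=[0,0,45,0,-0.6,0,0,90,0,-0.6,-2,35,135,0,-0.6,-5,80,160,0,-0.6,-8,125,160,0.01,-0.6,-11,170,160,0.02,-0.6,-14,215,160,0.03,-0.6,-17,260,160,0.04,-0.6,-20,300,160,0.04,-0.6,-22,325,160,0.04,-0.6,-22,334,160,0.04,-0.6,-22,334,160,0.04,-0.6],
)

```text
clock: 23.9
eef_pos: [0.6041, 0.0482, 0.1843]
eef_rot: [1.0, -0.027, -0.001, 0.0]
wrist_force: [0.5, -0.7, -4.2]
width: 0.0328
```

Request:
servo_tool(
  deltas=[0,0,0,0,-0.6,0,0,0,0,-0.6,0,0,0,0,-0.6],
)

```text
clock: 24.2
eef_pos: [0.605, 0.0456, 0.1852]
eef_rot: [1.0, -0.03, -0.0, 0.0]
wrist_force: [-0.4, -0.8, -2.8]
width: 0.0321
```

Run:
```python
from w import *
look([],'w11.png')
s=read_state();z=s['eef_pos'][2]-.0263+.014
c=dict(np.load('w11.npz'));im=rect(c,.605,.05,.08,z,T=c['T']);im2=rect(c,.605,.05,.08,.096,T=c['T'])
cv2.imwrite('pics/w11p.png',np.hstack([im,im2])[...,::-1])
print(z,[(r['p'],ray(c,c['T'],r['position'],.096)) for r in spot_point('stud','wrist')[:1]],[(r['p'],ray(c,c['T'],r['position'],z-.007)) for r in spot_point('strap','wrist')[:1]])
```

```text
tcp [0.605  0.0456 0.1852] yaw -0.059
0.17291069129069886 [(0.83, array([0.6063354 , 0.05335162]))] [(0.46, array([ 0.58329385, -0.00595136]))]
```

View pics/w11p.png

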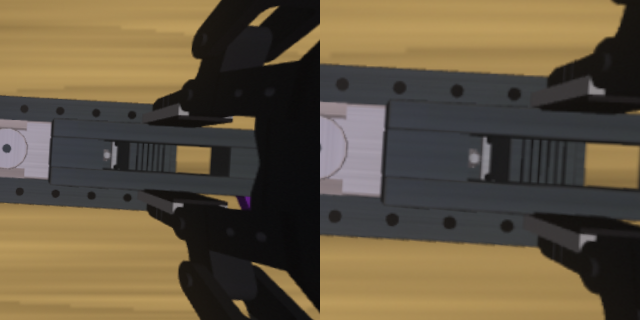

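Request:
servo_tool(
  deltas=[0.5,2,-25,0,-0.6,0.5,2,-45,0,-0.6,0.5,2,-60,0,-0.6,0.5,2,-68,0,-0.6,0.5,2,-74,0,-0.6,0.5,2,-74,0,-0.6,0.5,2,-74,0,-0.6],
)

```text
clock: 25.05
eef_pos: [0.606, 0.0491, 0.1121]
eef_rot: [1.0, -0.028, 0.001, 0.0]
wrist_force: [-0.2, -0.3, -3.1]
width: 0.0324
```

Request:
servo_tool(
  deltas=[0,-1,-10,0,-0.6,0,-1,-18,0,-0.6,0,-1,-24,0,-0.6,0,-1,-26,0,-0.6,0,-1,-27,0,-0.6,0,-1,-28,0,-0.6,0,-1,-28,0,-0.6,0,-1,-28,0,-0.6],
)

```text
clock: 25.85
eef_pos: [0.6056, 0.0481, 0.0836]
eef_rot: [1.0, -0.028, 0.0, 0.0]
wrist_force: [0.7, 0.7, -3.1]
width: 0.0323
```

Request:
servo_tool(
  deltas=[0,0,-1,0,-0.6,0,0,-2,0,-0.6,0,0,-2,0,-0.6],
)

```text
clock: 26.15
eef_pos: [0.6057, 0.0481, 0.0823]
eef_rot: [1.0, -0.028, 0.0, 0.0]
wrist_force: [-2.2, -0.2, 3.6]
width: 0.0326
```

Request:
servo_tool(
  deltas=[0,0,0,0,0,0,0,0,0,1,0,0,0,0,1,0,0,0,0,1,0,0,35,0,1,0,0,80,0,1,0,0,120,0,1,0,0,135,0,1,0,0,135,0,1,0,0,135,0,1],
)

```text
clock: 27.15
eef_pos: [0.6044, 0.0482, 0.2147]
eef_rot: [1.0, -0.029, -0.001, -0.0]
wrist_force: [0.2, 0.3, -0.6]
width: 0.0857
```

Run:
```python
from w import *
look([],'w12.png')
c=dict(np.load('w12.npz'));im=rect(c,.605,.05,.1,.070,T=c['T'])
cv2.imwrite('pics/w12p.png',im[...,::-1])
print([(r['p'],ray(c,c['T'],r['position'],.096)) for r in spot_point('stud','wrist')[:1]],[(r['p'],ray(c,c['T'],r['position'],.063)) for r in spot_point('strap','wrist')[:1]])
```

```text
tcp [0.6044 0.0482 0.2147] yaw -0.057
[(0.69, array([0.605893  , 0.05346537]))] [(0.89, array([0.60664633, 0.05232283]))]
```

View pics/w12p.png

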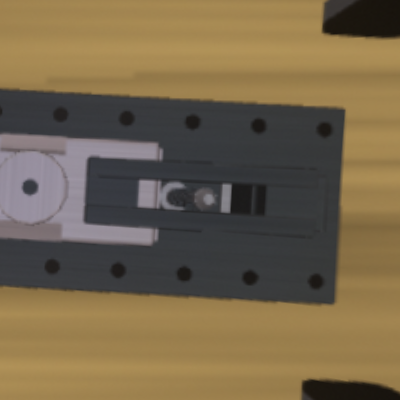

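Request:
servo_tool(
  deltas=[-15,40,0,0,1,-33,80,0,0,1,-50,125,0,0,1,-68,165,-20,0,1,-84,205,-50,0,1,-98,238,-80,0,1,-102,247,-90,0,1,-102,247,-90,0,1,-102,247,-90,0,1,-102,247,-90,0,1],
)

```text
clock: 28.3
eef_pos: [0.5052, 0.2942, 0.1276]
eef_rot: [1.0, -0.029, 0.001, -0.0]
wrist_force: [0.2, 0.2, -0.0]
width: 0.0855
```

Run:
```python
from w import *
look([('washer',.5025,.2952,.01,.04)],'w13.png','washer')
```

```text
washer [0.5015 0.2977] 0.0325 0.0315 -1.571
tcp [0.5052 0.2942 0.1276] yaw -0.0588
```

View pics/w13_washer.png

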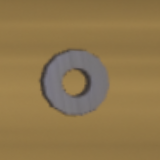

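Request:
servo_tool(
  deltas=[-3,3.5,-40,0,1,-3,3.5,-75,0,1,-3,3.5,-95,0,1,-3,3.5,-102,0,1,-3,3.5,-102,0,1,-3,3.5,-102,0,1,-3,3.5,-102,0,-0.6,-3,3.5,-102,0,-0.6,-3,3.5,-102,0,-0.6,-3,3.5,-102,0,-0.6],
  newtons=40,
)

```text
clock: 29.35
eef_pos: [0.5008, 0.2989, 0.0253]
eef_rot: [1.0, -0.028, 0.001, -0.0]
wrist_force: [-1.4, -0.2, 3.8]
width: 0.0318
```

Request:
servo_tool(
  deltas=[0,0,0,0,-0.6],
)

```text
clock: 29.45
eef_pos: [0.5008, 0.2989, 0.0253]
eef_rot: [1.0, -0.028, 0.0, -0.0]
wrist_force: [-1.2, -0.1, 6.9]
width: 0.0323
```

Request:
servo_tool(
  deltas=[0,0,45,0,-0.6,0,0,95,0,-0.6,10,-25,140,0,-0.6,28,-65,160,0,-0.6,46,-108,160,0,-0.6,64,-150,160,0,-0.6,82,-190,160,0,-0.6,96,-225,160,0,-0.6,105,-244,160,0,-0.6,105,-244,160,0,-0.6,105,-244,160,0,-0.6,105,-244,160,0,-0.6],
)

```text
clock: 30.65
eef_pos: [0.6046, 0.0557, 0.1839]
eef_rot: [1.0, -0.028, -0.001, -0.0]
wrist_force: [-0.4, 0.3, -0.8]
width: 0.0316
```

Run:
```python
from w import *
look([],'w14.png')
s=read_state();z=s['eef_pos'][2]-.0255+.010
c=dict(np.load('w14.npz'));im=rect(c,.605,.053,.05,z,T=c['T'],res=.25e-3);im2=rect(c,.605,.053,.05,.096,T=c['T'],res=.25e-3)
cv2.imwrite('pics/w14p.png',np.hstack([im,im2])[...,::-1])
print(z,[(r['p'],ray(c,c['T'],r['position'],.096)) for r in spot_point('stud','wrist')[:1]],[(r['p'],ray(c,c['T'],r['position'],z-.005)) for r in spot_point('washer','wrist')[:2]])
```

```text
tcp [0.6046 0.0557 0.1839] yaw -0.0559
0.16849073618423552 [(0.81, array([0.60532643, 0.05323459]))] [(0.85, array([0.6035757 , 0.05374608]))]
```

View pics/w14p.png

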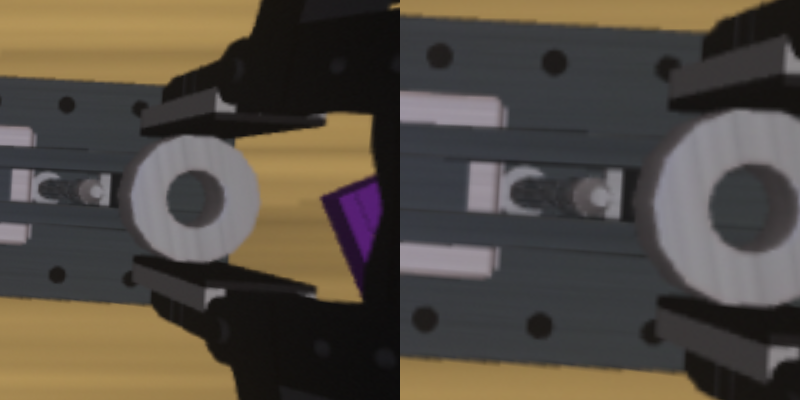

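Request:
servo_tool(
  deltas=[0.5,-1,-25,0,-0.6,0.5,-1,-45,0,-0.6,0.5,-1,-57,0,-0.6,0.5,-1,-57,0,-0.6,0.5,-1,-57,0,-0.6],
)

```text
clock: 31.3
eef_pos: [0.6061, 0.054, 0.1277]
eef_rot: [1.0, -0.028, 0.0, -0.0]
wrist_force: [0.3, -0.0, -0.5]
width: 0.0311
```

Run:
```python
from w import *
look([],'w15.png')
s=read_state();z=s['eef_pos'][2]-.0255+.010
c=dict(np.load('w15.npz'));im=rect(c,.605,.053,.05,z,T=c['T'],res=.25e-3);im2=rect(c,.605,.053,.05,.096,T=c['T'],res=.25e-3)
cv2.imwrite('pics/w15p.png',np.hstack([im,im2])[...,::-1])
print(z,[(r['p'],ray(c,c['T'],r['position'],.096)) for r in spot_point('stud','wrist')[:1]],[(r['p'],ray(c,c['T'],r['position'],z-.005)) for r in spot_point('washer','wrist')[:2]])
```

```text
tcp [0.6061 0.054  0.1277] yaw -0.0564
0.11285223032966342 [(0.69, array([0.60914279, 0.08101139]))] [(0.67, array([0.60641382, 0.05176539]))]
```

Request:
servo_tool(
  deltas=[0,0,-4,0,-0.6,0,0,-7,0,-0.6,0,0,-10,0,-0.6,0,0,-10,0,-0.6,0,0,-10,0,-0.6],
)

```text
clock: 31.95
eef_pos: [0.6057, 0.0536, 0.117]
eef_rot: [1.0, -0.029, -0.0, -0.0]
wrist_force: [0.2, -0.7, -0.5]
width: 0.0316
```

Washer underside is at about 91 mm, so the stud tip is inside the bore with no contact force. Continuing down.

Request:
servo_tool(
  deltas=[0,0,-4,0,-0.6,0,0,-8,0,-0.6,0,0,-12,0,-0.6,0,0,-16,0,-0.6,0,0,-18,0,-0.6,0,0,-19,0,-0.6,0,0,-19,0,-0.6,0,0,-19,0,-0.6],
)

```text
clock: 32.75
eef_pos: [0.606, 0.0536, 0.0984]
eef_rot: [1.0, -0.029, 0.0, 0.0]
wrist_force: [0.2, 0.1, -0.5]
width: 0.0318
```

Request:
servo_tool(
  deltas=[0,0,-1,0,-0.6,0,0,-2,0,-0.6,0,0,-3,0,-0.6,0,0,-3,0,-0.6],
)

```text
clock: 33.15
eef_pos: [0.6059, 0.0536, 0.0954]
eef_rot: [1.0, -0.028, 0.0, 0.0]
wrist_force: [-0.1, -0.1, 0.1]
width: 0.032
```

Request:
servo_tool(
  deltas=[0,0,-0.5,0,-0.6,0,0,-0.5,0,-0.2,0,0,-0.5,0,1,0,0,-0.5,0,1,0,0,-0.5,0,1,0,0,35,0,1,0,0,80,0,1,0,0,115,0,1,0,0,125,0,1,0,0,125,0,1,0,0,125,0,1],
)

```text
clock: 34.25
eef_pos: [0.6048, 0.0537, 0.2186]
eef_rot: [1.0, -0.028, -0.001, -0.0]
wrist_force: [0.3, 0.1, -0.7]
width: 0.0852
```

Run:
```python
from w import *
look([],'w16.png')
print(boxes_of('washer','wrist')[:1],read_state()['wrist_force'])
c=dict(np.load('w16.npz'))
for t,z in [('stud',.096),('washer',.075),('strap',.063),('casting',.044),('tall_heel',.038)]:
    print(t,[(round(r['p'],2),ray(c,c['T'],r['position'],z).round(4)) for r in spot_point(t,'wrist')[:2]])
# bright washer ring in rectified top-face plane
im=rect(c,.605,.053,.03,.080,T=c['T'],res=.25e-3);g=cv2.GaussianBlur(cv2.cvtColor(im,cv2.COLOR_RGB2GRAY),(0,0),2)
print(cv2.HoughCircles(g,cv2.HOUGH_GRADIENT,1,200,param1=60,param2=15,minRadius=55,maxRadius=80))
# depth heights from top camera
t=read_camera('top');w=cloud(t);np.savez('top2.npz',**t)
for n,x,y in [('washer',.606,.0645),('washer',.606,.041),('washer',.618,.0527),('washer',.594,.0527),('strap',.6065,.09),('strap',.6045,.02),('strap end',.6035,.0),('casting',.594,.085),('casting',.622,.085)]:
    m=np.hypot(w[...,0]-x,w[...,1]-y)<.005;print(n,m.sum(),np.nanmedian(w[m][:,2]).round(4))
```

```text
tcp [0.6048 0.0537 0.2186] yaw -0.057
[{'bbox': [307.8, 182.4, 346.3, 219.6], 'p': 0.58}] [-0.76833031 -0.38493251 -0.2003147 ]
stud [(0.7, array([0.6051, 0.0534]))]
washer [(0.73, array([0.6066, 0.054 ]))]
strap [(0.91, array([ 0.5624, -0.1024]))]
casting [(0.98, array([0.6115, 0.1157]))]
tall_heel [(0.57, array([ 6.039e-01, -5.000e-04]))]
[[[125.5 111.5  64.6]]]
washer 38 0.5492
washer 39 0.549
washer 36 0.5472
washer 53 0.5471
strap 25 0.5492
strap 41 0.5496
strap end 49 0.5513
casting 34 0.5483
casting 24 0.547
```

Run:
```python
from h import *
c=dict(np.load('w16.npz'));d=c['depth'];v,u=np.mgrid[:400,:640]
x=(u-c['cx'])/c['fx'];y=(v-c['cy'])/c['fy'];th=np.hypot(x,y);s=np.tan(th)/np.maximum(th,1e-9)
w=np.stack([x*s*d,-y*s*d,-d],-1)@c['T'][:3,:3].T+c['T'][:3,3]
w[(d==0)|(th>1.4)]=np.nan
for n,a,b in [('washer+x',12,0),('washer-x',-12,0),('washer+y',0,12),('washer-y',0,-12),('strap work',45,0),('strap heel',-45,0),('casting',45,22),('casting',45,-22),('plate',0,45)]:
    dx=np.array([.0574,.998]);dy=np.array([-.998,.0574]);p=np.array([.6058,.0527])+(a*dx+b*dy)/1e3
    m=(np.hypot(w[...,0]-p[0],w[...,1]-p[1])<.003);print(n,m.sum(),np.nanmedian(w[m][:,2]).round(4) if m.any() else None)
```

```text
washer+x 1305 0.2799
washer-x 35 0.079
washer+y 37 0.0789
washer-y 35 0.0789
strap work 37 0.0691
strap heel 26 0.069
casting 32 0.0551
casting 34 0.0549
plate 280 0.224
```

```bash
python3 -c "
from station import *
print(finish_job())"
```

```text
the job is handed in; nothing more can be done
None
```

The fixture is set up and handed in, at about 34 s of the 115 s allowed. All parts are released and the gripper is open and clear above. I placed the frame, casting (boss outboard), tall heel, black strap and thick washer, in that order.

**Positions (wrist camera):**

| Part | Distance from target | Limit |
|---|---|---|
| Frame | about 2 mm | 10 mm |
| Casting | about 2 mm | 10 mm |
| Tall heel | about 1.5 mm | 10 mm |
| Washer | about 1.5 mm | 5 mm |
| Strap centre | about 4 mm towards the heel | 18 mm |

**Heights:** the final depth check read casting top 55 mm, strap 69 mm at both ends and washer top 79 mm. Each is 1 mm under nominal, and the strap and washer read level.

**Forces:** wrist readings at the end of each move stayed below 9 N.

**Checks that failed or disagreed:**
- The final top-camera height check was useless because the arm blocked the view.
- One of the four washer depth samples was blocked too.
- The last network report for the strap was clearly a false hit on something else, probably a purple look-alike; the picture after placing showed the strap correctly in place.
- I hit the picture limit before viewing the washer on the stud, so that fit rests on the depth readings, the network position and the force readings.

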